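Tip the tray of offcuts into the scrap box

TASK

Empty the tray of offcuts into the scrap box: carry the tray level by its top bar and set it on the rest board, mouth towards the box, pushed home so that the strip under it bears against the steel tipping bar, and let go. Then lift the tray by its tail bar so that it tips over the steel bar until all three offcuts have slid into the box, lower the empty tray flat onto the rest board again, still hooked behind the bar, and let go. Do not disturb the glue bottle beside the box.

Things in the scene. Friction and masses are not known exactly. Their poses are not given: they have to be found in the camera images.
- tray: plywood tray (mm): floor 190 (x) by 200 (y), top at z 22, underside z 14; walls up to z 62, no front wall: the mouth is at +x. Origin midway along the floor, at the foot of two cross strips 14 deep under it, the front one (hook strip) with its front face at x 55, the rear one at x -90 to -70. 0.42 kg plus 0.18 kg of offcuts, each up to 20 percent more or less; balances about below its top bar
- tray_top_bar (a point): middle of the tray's top bar: wooden dowel 20 mm thick, 184 mm long, along the tray's y, at tray x -18, z 126, between two posts at the tray's sides; carry the tray here
- tray_tail_bar (a point): middle of the tray's tail bar: wooden dowel 18 mm thick, 184 mm free length, along the tray's y, at tray x -140, z 48; free gap of 36 mm to the tail wall and nothing below it; lift here to tip. A dowel can turn between the fingers
- tray_hook (a point): point of the tray (tray x 63, y 0, z 6) that coincides with tipping_bar when the tray is fully home: the corner between floor underside and hook strip then lies on the steel bar, and the tray can be tipped about the bar's axis
- scrap_box: fixed wooden scrap box with a rest board before it (mm). Origin on the bench below the steel bar; x points from the rest board into the box, z up. Rest board: top z 94, x -160 to -10, 260 wide. Box: inside x 7 to 244, y -118 to 118, floor z 10; side walls to z 112 from x -6 on, 18 mm clear of a centred tray either side; back board 175 high
- tipping_bar (a point): middle of the axis of the round steel bar, 16 mm thick, along the box's y, 100 mm above the bench at box x 0; its top, at 108, is as high as the tray's floor underside when the tray's strips stand on the rest board
- box_inside (a point): middle of the scrap box's inner floor, at box x 125, z 10
- offcut_wide: pine offcut 62 x 135 x 19 mm lying in the tray, long side along the tray; origin at the centre of its underside, y along its length
- offcut_thick: pine offcut 46 x 125 x 24 mm in the tray, likewise
- offcut_short: pine offcut 50 x 85 x 18 mm in the tray, likewise; how steeply the tray must be tipped before the offcuts slide depends on the friction and varies (about 25 to 50 degrees)
- glue_bottle: bystander: upright wood glue squeeze bottle, 40 x 62 x 196 mm, origin under it

How it is judged:
By the outcome, as a careful person would: the job done as asked, in the order asked, and still so for the second after the job is handed in, with the robot touching nothing.
It also fails if it takes over 58 s, if anything falls off the work surface, if the arm or the gripper's body presses on something with over 40 N, if the wrist force passes 120 N, or if a joint passes its speed limit or range.

ROBOT

A 7-joint arm with a two-finger parallel gripper is mounted at the origin on the work surface; the furniture and walls round the work are solid. World frame = base frame: x ahead of the robot, y to its left, z up, the work surface at z = 0. Lengths are in m, angles in rad, forces in N, time in s.
With the tool pointing down it reaches from about 0.425 to 0.95 m from the base axis. Payload 16.7 kg.
Tool frame: the origin (TCP) lies at the very end of the fingers, on their centre line; the grasp point (between the pads) lies 19 mm behind it (manip.hold_point_z is the distance from the TCP to the grasp point, in m); z points along the fingers, y is the line along which they close (so a half turn about z gives the same grasp; the last joint's range is limited). The gripper opens to 94 mm and grips with 3 to 60 N. Pads are 16 mm wide; open, the fingers measure 119 mm over their backs; the gripper's body (75 mm by 177 mm) begins 78 mm behind the grasp point.
Start: joints at [-1.319, 0.426, 0.074, 1.606, -0.034, 1.111, -0.067], TCP at [0.264, 0.621, 0.205] pointing down, gripper open.
Joint ranges: [-2.85, 2.85], [-0.5, 2.14], [-1.23, 1.37], [0.21, 2.46], [-1.02, 4.16], [0.16, 2.05], [-2.73, 2.73]. Speed limits (rad/s): [1.89, 1.89, 2.39, 2.39, 3.01, 3.01, 3.01].

INTERFACE

Orientations are given as a unit quaternion [x, y, z, w].
In Python, from bench import manip, eyes gives the robot as it stands.
- The arm moves only by the shell command python3 -m jog 'ROWS' [FORCE]. ROWS is JSON, a list of rows, each a list of 7 numbers: the finger opening in m, from 0 to 0.094, then the shift along the tool's x, y, z in m, then the turn, a rotation vector about the tool's x, y, z in degrees. In form: [[grip, dx, dy, dz, rx, ry, rz], ...]. A call has 1 to 5 rows; each row is the pose to reach, as a shift and turn from the pose commanded when the call began, along the tool's axes at that moment; what a row does not reach only later rows make up. A row lasts 1/12 s, in which the tool goes at most 41.7 mm and 7.16 degrees, less where a joint would pass 70% of its speed; a pose out of reach is approached as far as the arm can. A call with a gripper value outside its range is refused whole. The fingers move at their own pace and stop on an object; FORCE is the grip in N (left out, the last holds). Time passes only in rows, so rows that repeat a pose let the fingers close. It gives the time, the measured TCP pose, the force, the opening and the grip force at its end, in the units of the state.
- manip.get_state(): the state, without advancing time (a new reading comes with each control period).
- eyes.get_image(name): name is "scene" or "top" or "wrist"; returns (picture, depth): 384x512x3 uint8, red, green, blue; 384x512 float32, m along the optical axis (not along the pixel's ray), 0 where there is no reading.
- eyes.calibration(name): a dict with "fx", "fy", "cx", "cy" (pixels), "rvec" (rotation vector, rad) and "tvec" (3), from world to camera coordinates, as OpenCV has them. Camera axes: x right, y down, z forward; pixel columns grow to the right and rows downward; lengths in m; the calibration is good to about 2 mm. A picture is of the moment at which its call begins: read the wrist's pose just before it. calibration takes no time and is no camera call; for the wrist camera it gives the pose at the moment of the call.
- manip.close_job(): hands the job in; it is judged then, once.
The state is a dict: "clock": time; "joint_positions": joint angles; "qvel": joint speeds; "effort": joint torques, N m; "tcp_pos": TCP position; "tcp_rot": TCP orientation; "contact_force": force on the tool from outside, world axes, zero at the start; "ft_torque": the same for the moment, N m; "width": finger opening in m; "grasp_force": force on a finger pad.
Only numpy, scipy, OpenCV 4.12 (cv2) and the standard library are available. Lean on these libraries where they do the work, as an engineer would, in place of code of your own. Each camera call takes 0.05 s, during which the arm holds its last target. There are 200 camera calls.

## Working session

There is one attempt and no reset: what is moved stays moved. The work goes in short steps, Python scripts to look and compute and a shell command to move; the robot and the scene stay as the last step left them, time stands still between calls to the robot, and variables do not carry over. Pictures are saved under pics/ and viewed, at most 10 in all, crops included, and the job is handed in when it is done.

```bash
ls; mkdir -p pics; cat > h.py <<'E'
import numpy as np, cv2
from bench import manip, eyes
from scipy.spatial.transform import Rotation as R
def cam(n):
    c=eyes.calibration(n); Rm=cv2.Rodrigues(np.array(c['rvec'],float))[0]; return c,Rm,np.array(c['tvec'],float).ravel()
def grab(n):
    k=cam(n); p,d=eyes.get_image(n); return p,d,k
def cloud(d,k):
    c,Rm,t=k; v,u=np.mgrid[:d.shape[0],:d.shape[1]]
    P=np.stack([(u-c['cx'])/c['fx']*d,(v-c['cy'])/c['fy']*d,d],-1)
    W=(P-t)@Rm; W[d<=0]=np.nan; return W
def save(n,p): cv2.imwrite('pics/'+n,p[:,:,::-1])
E
python3 - <<'E'
from h import *
for n in ('scene','top'):
    p,d,k=grab(n); save(n+'0.png',p); np.savez(n+'0.npz',p=p,W=cloud(d,k)); print(n,-k[1].T@k[2])
s=manip.get_state(); print(s['tcp_pos'],s['tcp_rot'],s['clock'],s['contact_force'],manip.hold_point_z)
E
```

```text
pics
scene [-0.33423625  1.18153809  1.12065673]
top [0.28452524 0.08152969 1.28989632]
[0.26382839 0.62086842 0.20485346] [ 1.99575148e-01  9.79882350e-01 -5.77574150e-04 -7.71257135e-05] 0.1 [-0.09339903 -0.8194604   0.2043262 ] 0.0188
```

```bash
sleep 8; ls pics
```

```text
scene0.png
top0.png
```

View pics/scene0.png

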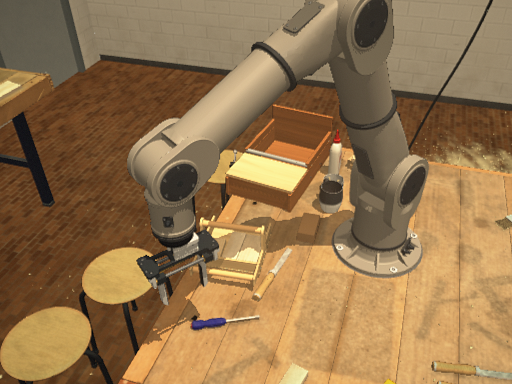

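View pics/top0.png

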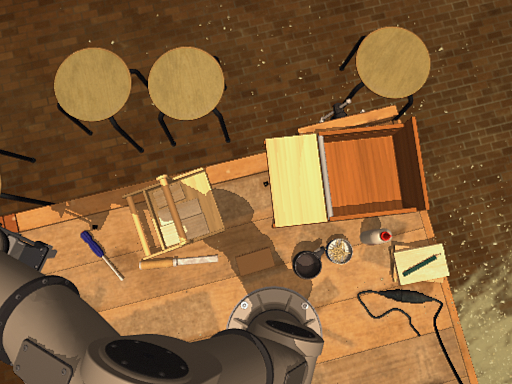

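The scene view shows the tray at about (235,245) and the box at about (285,160). In the top view the top bar runs (163,178)-(182,243), the tail bar (128,195)-(147,258), the rest board (266,139)-(327,222), the steel bar is near x≈322, and the bottle is at (378,237). World x points up in the image and y points left.

```bash
python3 - <<'E'
from h import *
z=np.load('top0.npz'); W=z['W']; p=z['p'].astype(int)
def line(name,u0,u1,v0,v1,zl,zh,f=lambda W:np.ones(W.shape[:2],bool)):
    m=np.zeros(W.shape[:2],bool); m[v0:v1,u0:u1]=1
    m&=(W[...,2]>zl)&(W[...,2]<zh)&f(W)
    Q=W[m]; c=Q.mean(0); U,S,V=np.linalg.svd((Q-c)[:,:2],full_matrices=False)
    t=(Q-c)[:,:2]@V[0]; n=(Q-c)[:,:2]@V[1]
    mid=c[:2]+V[0]*(t.min()+t.max())/2
    print(name,len(Q),'mid',mid.round(4),'z',np.percentile(Q[:,2],[5,50,95]).round(4),'dir',np.degrees(np.arctan2(V[0][1],V[0][0])).round(2),'len',np.ptp(t).round(4),'wid',np.ptp(n).round(4)); return Q
line('top',145,195,170,260,.122,.15)
line('tail',118,155,185,265,.044,.064)
line('board',255,335,120,240,.088,.0975)
line('steel',314,332,130,225,.1005,.111)
for nm,pix in dict(tray_floor=(205,190)).items(): print(nm,W[pix[1],pix[0]])
# rectangle of board
m=np.zeros(W.shape[:2],np.uint8); m[120:240,255:335]=1
m&=((W[...,2]>.088)&(W[...,2]<.0985)).astype(np.uint8)
Q=W[m>0][:,:2].astype(np.float32); print('board rect',cv2.minAreaRect(Q))
red=(p[...,0]>150)&(p[...,1]<70)&(W[...,2]>.12); print('bottle',np.nanmedian(W[red],0),red.sum())
# full profile row across tray perpendicular
for v in (150,180,210): print([(u,)+tuple(W[v,u].round(3)) for u in range(314,336,2)])
E
```

```text
top 563 mid [0.365  0.2907] z [0.1273 0.1341 0.1406] dir -159.08 len 0.2005 wid 0.0335
tail 646 mid [0.3296 0.3945] z [0.0488 0.0563 0.0626] dir -169.72 len 0.212 wid 0.0972
board 4332 mid [ 0.4604 -0.0529] z [0.09   0.0935 0.0966] dir -173.19 len 0.2611 wid 0.2041
steel 441 mid [ 0.4715 -0.1372] z [0.1019 0.1062 0.1103] dir -174.34 len 0.2577 wid 0.0451
tray_floor [0.43336503 0.21445504 0.02348765]
board rect ((0.4636453688144684, -0.07977471500635147), (0.2608870565891266, 0.20410828292369843), 6.993926048278809)
bottle [ 0.29923543 -0.28498298  0.15904694] 29
[(314, np.float64(0.548), np.float64(-0.108), np.float64(0.093)), (316, np.float64(0.548), np.float64(-0.113), np.float64(0.094)), (318, np.float64(0.553), np.float64(-0.123), np.float64(0.072)), (320, np.float64(0.545), np.float64(-0.123), np.float64(0.107)), (322, np.float64(0.545), np.float64(-0.129), np.float64(0.108)), (324, np.float64(0.546), np.float64(-0.135), np.float64(0.106)), (326, np.float64(0.567), np.float64(-0.159), np.float64(0.009)), (328, np.float64(0.567), np.float64(-0.165), np.float64(0.009)), (330, np.f
[... 908 characters left out ...]
t64(0.372), np.float64(-0.107), np.float64(0.095)), (316, np.float64(0.372), np.float64(-0.113), np.float64(0.093)), (318, np.float64(0.372), np.float64(-0.119), np.float64(0.092)), (320, np.float64(0.372), np.float64(-0.125), np.float64(0.094)), (322, np.float64(0.373), np.float64(-0.13), np.float64(0.093)), (324, np.float64(0.372), np.float64(-0.135), np.float64(0.098)), (326, np.float64(0.374), np.float64(-0.145), np.float64(0.076)), (328, np.float64(0.372), np.float64(-0.145), np.float64(0.107)), (330, np.float64(0.372), np.float64(-0.151), np.float64(0.107)), (332, np.float64(0.379), np.float64(-0.176), np.float64(0.008)), (334, np.float64(0.379), np.float64(-0.181), np.float64(0.014))]
```

```bash
cat >> h.py <<'E'
def go(xyz,yang,s=None,tilt=None):
    """shift & turn in tool axes to reach TCP xyz, tool down, closing line at yang deg (mod 180)"""
    s=s or manip.get_state(); R0=R.from_quat(s['tcp_rot'])
    best=None
    for a in (yang,yang+180):
        y=np.array([np.cos(np.radians(a)),np.sin(np.radians(a)),0]); zz=np.array([0,0,-1.]); x=np.cross(y,zz)
        Rt=R.from_matrix(np.stack([x,y,zz],1)); rv=np.degrees((R0.inv()*Rt).as_rotvec())
        if best is None or np.linalg.norm(rv)<np.linalg.norm(best): best=rv
    print('shift mm',(R0.inv().apply(np.array(xyz)-s['tcp_pos'])*1000).round(1),'rot',best.round(1))
E
python3 - <<'E'
from h import *
z=np.load('top0.npz'); W=z['W']; X=W.reshape(-1,3); X=X[np.isfinite(X[:,2])]
def fit(Q):
    for _ in range(4):
        c=Q.mean(0); V=np.linalg.svd((Q-c)[:,:2],full_matrices=False)[2]; n=(Q-c)[:,:2]@V[1]
        Q=Q[abs(n-np.median(n))<.012]
    t=(Q-c)[:,:2]@V[0]; lo,hi=np.percentile(t,[1,99])
    print(len(Q),'mid',(c[:2]+V[0]*(lo+hi)/2).round(4),'dir',(np.degrees(np.arctan2(V[0][1],V[0][0]))%180).round(2),'len',(hi-lo).round(3),'z',np.percentile(Q[:,2],[5,50,95]).round(3))
B=lambda q,x,y,z:q[(q[:,0]>x[0])&(q[:,0]<x[1])&(q[:,1]>y[0])&(q[:,1]<y[1])&(q[:,2]>z[0])&(q[:,2]<z[1])]
fit(B(X,(.25,.47),(.2,.38),(.126,.15)))
a=np.radians(21); ux=np.array([np.sin(a),-np.cos(a)]); uy=np.array([np.cos(a),np.sin(a)])
L=X[:,:2]-[.365,.29]; T=np.c_[L@ux*1000-18,L@uy*1000,X[:,2]*1000]
near=(abs(T[:,1])<160)&(T[:,0]>-190)&(T[:,0]<150)
tl=near&(T[:,0]<-118)&(T[:,2]>40)&(T[:,2]<70); fit(X[tl])
w=near&(T[:,2]>50)&(T[:,2]<75)&(T[:,0]>-80)&(T[:,0]<80)
print('walls y',np.percentile(T[w,1],[1,10,50,90,99]))
fit(B(X,(.36,.56),(-.165,-.115),(.102,.112)))
bx=np.radians(6.8); ux=np.array([np.sin(bx),-np.cos(bx)]); uy=np.array([np.cos(bx),np.sin(bx)])
L=X[:,:2]-[.458,-.138]; T=np.c_[L@ux*1000,L@uy*1000,X[:,2]*1000]
b=(T[:,0]>-150)&(T[:,0]<-20)&(T[:,2]>88)&(T[:,2]<99)&(abs(T[:,1])<200); print('board y',np.percentile(T[b,1],[.5,99.5]))
w=(T[:,0]>20)&(T[:,0]<230)&(T[:,2]>104)&(T[:,2]<120)&(abs(T[:,1])<170)
print('walls',np.percentile(T[w&(T[:,1]<0),1],[2,50,98]),np.percentile(T[w&(T[:,1]>0),1],[2,50,98]))
f=(T[:,0]>0)&(T[:,0]<250)&(T[:,2]<16)&(T[:,2]>4)&(abs(T[:,1])<115);print('floor x',np.percentile(T[f,0],[1,99]))
go([.365,.29,.2],111)
E
```

```text
531 mid [0.3645 0.2906] dir 20.85 len 0.197 z [0.128 0.134 0.141]
445 mid [0.321 0.404] dir 20.57 len 0.197 z [0.049 0.055 0.061]
walls y [-99.99184672 -98.4996895   91.40164518  97.63109455 100.10816438]
336 mid [ 0.459  -0.1382] dir 6.97 len 0.198 z [0.103 0.106 0.11 ]
board y [-194.83248571  140.03341685]
walls [-162.15094223 -111.49150014 -105.38124981] [130.25510507 135.74569609 142.51390205]
floor x [ 30.05759778 244.92763097]
shift mm [-222.5 -264.9    5.2] rot [ -0.1  -0.  -44. ]
```

```bash
python3 -m jog '[[0.09,-30,0,0,0,0,0]]' 2>&1 | tail -2 | cut -c1-300 >/dev/null; echo skipped
```

```text
skipped
```

I sent that row in millimetres by mistake; rows are in metres. It could move at most 42 mm, so I'll check the state before going on.

```bash
python3 - <<'E'
from h import *
s=manip.get_state(); print(s['clock'],s['tcp_pos'],s['tcp_rot'],s['contact_force'])
go([.3645,.2906,.205],110.97)
E
```

```text
0.1833 [0.29417286 0.60866714 0.20475121] [ 1.94588464e-01  9.80882616e-01 -2.36326339e-05 -2.14997710e-03] [0.17710123 1.75913693 0.54527575]
shift mm [-186.4 -267.1   -0.8] rot [  0.   -0.2 -43.4]
```

It only moved a little in free space, with no contact. Carrying on in metres.

```bash
python3 -m jog '[[0.07,-0.018,-0.027,0,0,0,-4],[0.07,-0.036,-0.054,0,0,0,-8],[0.07,-0.054,-0.081,0,0,0,-13],[0.07,-0.072,-0.108,0,0,0,-17],[0.07,-0.09,-0.135,0,0,0,-22]]' 
python3 - <<'E'
from h import *
go([.3645,.2906,.205],110.97)
E
```

```text
clock: 0.6
tcp_pos: [0.3324, 0.4436, 0.2051]
tcp_rot: [0.007, 1.0, -0.0, -0.0]
contact_force: [0.5, -0.6, 0.6]
width: 0.0702
grasp_force: 0.0
shift mm [ -34.4 -152.6    0.2] rot [ -0.   -0.  -21.8]
```

```bash
python3 -m jog '[[0.07,-0.008,-0.036,0,0,0,-6],[0.07,-0.016,-0.072,0,0,0,-11],[0.07,-0.022,-0.104,0,0,0,-17],[0.07,-0.028,-0.13,0,0,0,-21],[0.07,-0.028,-0.134,0,0,0,-21]]' 
python3 -m jog '[[0.07,0,0,0,0,0,0],[0.07,0,0,0,0,0,0]]' >/dev/null
python3 - <<'E'
from h import *
go([.3645,.2906,.205],110.97)
p,d,k=grab('wrist'); save('w1.png',p); W=cloud(d,k); np.save('w1.npy',W)
s=manip.get_state(); print(s['tcp_pos'],s['contact_force'])
X=W.reshape(-1,3);X=X[np.isfinite(X[:,2])]
a=np.radians(20.97); ux=np.array([np.sin(a),-np.cos(a)]); uy=np.array([np.cos(a),np.sin(a)])
L=X[:,:2]-[.3645,.2906]; T=np.c_[L@ux*1000,L@uy*1000,X[:,2]*1000]
m=(abs(T[:,0])<40)&(abs(T[:,1])<80)&(T[:,2]>122)&(T[:,2]<142); Q=T[m]
print(len(Q), np.median(Q,0), np.percentile(Q[:,0],[2,98]), np.polyfit(Q[:,1],Q[:,0],1) if len(Q)>5 else 0)
E
```

```text
clock: 1.02
tcp_pos: [0.359, 0.3064, 0.2055]
tcp_rot: [-0.174, 0.985, -0.001, -0.0]
contact_force: [1.1, 0.8, 0.4]
width: 0.0697
grasp_force: 0.0
shift mm [  0.9 -22.    0.6] rot [ 0.   0.  -1.1]
[0.35770839 0.31211736 0.20551434] [-0.55273502  0.31338641  0.17146422]
5091 [ -0.72298681  -9.23115774 134.87936244] [-9.61598658  9.20241232] [ 0.00179179 -0.57084799]
```

View pics/w1.png

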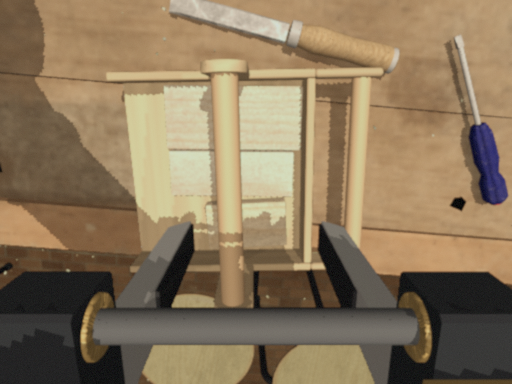

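The wrist view shows the top bar running down about (230,190) between the posts, with all three offcuts inside. It lies within 1 mm of the estimate. Aligning, descending and gripping.

```bash
python3 -m jog '[[0.07,0.001,-0.0215,0,0,0,-1],[0.07,0.001,-0.0215,0.02,0,0,-1],[0.07,0.001,-0.0215,0.05,0,0,-1],[0.07,0.001,-0.0215,0.08,0,0,-1],[0.07,0.001,-0.0215,0.098,0,0,-1]]' 
python3 -m jog '[[0.07,0,0,0,0,0,0],[0.07,0,0,0,0,0,0],[0.03,0,0,0,0,0,0],[0.01,0,0,0,0,0,0],[0.01,0,0,0,0,0,0]]' 40
python3 -m jog '[[0.0,0,0,0,0,0,0],[0.0,0,0,0,0,0,0],[0.0,0,0,0,0,0,0],[0.0,0,0,0,0,0,0],[0.0,0,0,0,0,0,0]]' 40
python3 - <<'E'
from h import *
go([.3645,.2906,.107],110.97)
E
```

```text
clock: 1.65
tcp_pos: [0.3632, 0.2911, 0.1049]
tcp_rot: [-0.183, 0.983, -0.001, -0.001]
contact_force: [0.5, 0.1, -0.7]
width: 0.0701
grasp_force: 0.0
clock: 2.07
tcp_pos: [0.3648, 0.2912, 0.1086]
tcp_rot: [-0.182, 0.983, 0.001, 0.001]
contact_force: [-0.1, 0.3, 0.3]
width: 0.0532
grasp_force: 0.0
clock: 2.48
tcp_pos: [0.3644, 0.2906, 0.1076]
tcp_rot: [-0.182, 0.983, 0.0, 0.0]
contact_force: [-0.7, 4.3, 1.2]
width: 0.0203
grasp_force: 2.0
shift mm [-0.1 -0.   0.6] rot [0. 0. 0.]
```

```bash
python3 -m jog '[[0.0,0,0,0,0,0,0],[0.0,0,0,0,0,0,0],[0.0,0,0,-0.004,0,0,0],[0.0,0,0,-0.012,0,0,0],[0.0,0,0,-0.022,0,0,0]]' 50
python3 -m jog '[[0.0,0,0,-0.014,0,0,0],[0.0,0,0,-0.03,0,0,0],[0.0,0,0,-0.048,0,0,0],[0.0,0,0,-0.066,0,0,0],[0.0,0,0,-0.084,0,0,0]]' 50
python3 -m jog '[[0.0,0,0,-0.018,0,0,0],[0.0,0,0,-0.036,0,0,0],[0.0,0,0,-0.05,0,0,0],[0.0,0,0,-0.059,0,0,0],[0.0,0,0,-0.062,0,0,0]]' 50
python3 - <<'E'
from h import *
b=np.radians(6.95); ux=np.array([np.sin(b),-np.cos(b)]); O=np.array([.4704,-.1365])
t=O+ux*(-.081-.012); print(t)
go([*t,.275],96.95)
p,d,k=grab('scene'); save('s1.png',p)
E
```

```text
clock: 2.9
tcp_pos: [0.3639, 0.2899, 0.1296]
tcp_rot: [-0.182, 0.983, -0.001, -0.001]
contact_force: [0.2, -0.0, -5.4]
width: 0.0188
grasp_force: 50.0
clock: 3.32
tcp_pos: [0.3642, 0.2901, 0.2152]
tcp_rot: [-0.182, 0.983, 0.0, 0.0]
contact_force: [0.7, -0.2, -5.6]
width: 0.0189
grasp_force: 50.0
clock: 3.73
tcp_pos: [0.3647, 0.2906, 0.2773]
tcp_rot: [-0.182, 0.983, 0.001, 0.001]
contact_force: [0.1, 0.1, -6.5]
width: 0.0189
grasp_force: 50.0
[ 0.45914671 -0.04418335]
shift mm [  31.6 -346.4    1.9] rot [ 0.1  0.1 14. ]
```

View pics/s1.png

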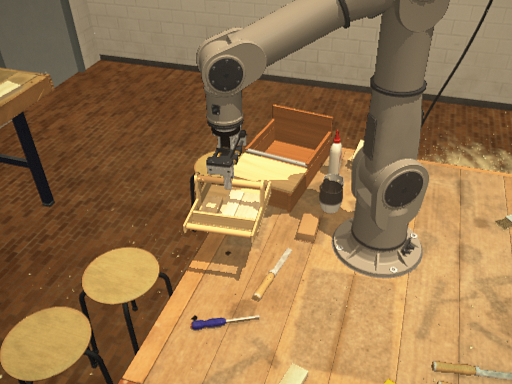

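The tray hangs level at about (230,205) with the offcuts inside. Carrying it over gently.

```bash
python3 -m jog '[[0.0,0,-0.004,0,0,0,0],[0.0,0.001,-0.012,0,0,0,0],[0.0,0.002,-0.024,0,0,0,0],[0.0,0.004,-0.04,0,0,0,0],[0.0,0.005,-0.057,0,0,0,0]]' 50
python3 -m jog '[[0.0,0.002,-0.018,0,0,0,0],[0.0,0.003,-0.036,0,0,0,0],[0.0,0.005,-0.054,0,0,0,0],[0.0,0.007,-0.072,0,0,0,0],[0.0,0.008,-0.09,0,0,0,0]]' 50
python3 -m jog '[[0.0,0.002,-0.018,0,0,0,0],[0.0,0.003,-0.036,0,0,0,0],[0.0,0.005,-0.054,0,0,0,0],[0.0,0.007,-0.072,0,0,0,0],[0.0,0.008,-0.09,0,0,0,0]]' 50
python3 - <<'E'
from h import *
go([0.4591,-0.0442,.275],96.95)
E
```

```text
clock: 4.2
tcp_pos: [0.38, 0.2336, 0.2747]
tcp_rot: [-0.182, 0.983, -0.0, -0.001]
contact_force: [-0.4, 0.6, -6.4]
width: 0.0185
grasp_force: 50.0
clock: 4.62
tcp_pos: [0.4046, 0.1462, 0.2749]
tcp_rot: [-0.182, 0.983, -0.0, -0.001]
contact_force: [0.2, 0.4, -6.1]
width: 0.019
grasp_force: 50.0
clock: 5.03
tcp_pos: [0.4291, 0.0593, 0.2749]
tcp_rot: [-0.182, 0.983, -0.0, -0.001]
contact_force: [1.5, -0.1, -5.4]
width: 0.0189
grasp_force: 50.0
shift mm [ 8.900e+00 -1.074e+02 -1.000e-01] rot [-0.  -0.1 14. ]
```

```bash
python3 -m jog '[[0.0,0.002,-0.018,0,0,0,2],[0.0,0.003,-0.036,0,0,0,4],[0.0,0.005,-0.053,0,0,0,7],[0.0,0.006,-0.068,0,0,0,10],[0.0,0.007,-0.08,0,0,0,12]]' 50
python3 -m jog '[[0.0,0.002,-0.01,0,0,0,1],[0.0,0.003,-0.018,0,0,0,2],[0.0,0.003,-0.023,0,0,0,2],[0.0,0.003,-0.025,0,0,0,2],[0.0,0.003,-0.025,0,0,0,2]]' 50
python3 -m jog '[[0.0,0,0,0,0,0,0],[0.0,0,0,0,0,0,0],[0.0,0,0,0,0,0,0]]' 50
python3 - <<'E'
from h import *
go([0.4591,-0.0442,.275],96.95)
p,d,k=grab('top'); save('t1.png',p[100:290,200:460].repeat(3,0).repeat(3,1)); W=cloud(d,k); np.savez('t1.npz',W=W)
b=np.radians(6.95); ux=np.array([np.sin(b),-np.cos(b)]); uy=np.array([np.cos(b),np.sin(b)])
X=W.reshape(-1,3);X=X[np.isfinite(X[:,2])]; L=X[:,:2]-[.4704,-.1365]; T=np.c_[L@ux,L@uy,X[:,2]]*1000
# tray floor / wall tops : profile z along x at side walls
for y0,y1 in ((-102,-88),(88,102)):
    for x0 in range(-190,40,20):
        m=(T[:,0]>x0)&(T[:,0]<x0+20)&(T[:,1]>y0)&(T[:,1]<y1)&(T[:,2]>150); print(x0,m.sum(),np.round(np.percentile(T[m,2],[10,50,90])) if m.sum()>5 else '',end='; ')
    print()
E
```

```text
clock: 5.45
tcp_pos: [0.452, -0.0175, 0.2754]
tcp_rot: [-0.075, 0.997, -0.0, -0.0]
contact_force: [0.3, -0.1, -6.0]
width: 0.0189
grasp_force: 50.0
clock: 5.87
tcp_pos: [0.4526, -0.0407, 0.2755]
tcp_rot: [-0.061, 0.998, 0.0, -0.0]
contact_force: [-0.3, -0.6, -5.4]
width: 0.0189
grasp_force: 50.0
clock: 6.12
tcp_pos: [0.4526, -0.0402, 0.2755]
tcp_rot: [-0.061, 0.998, 0.0, -0.0]
contact_force: [0.5, -0.3, -5.6]
width: 0.0186
grasp_force: 50.0
shift mm [-5.9 -4.7  0.5] rot [ 0.  -0.   0.1]
-190 25 [224. 228. 230.]; -170 130 [209. 681. 703.]; -150 208 [208. 719. 728.]; -130 198 [209. 733. 737.]; -110 159 [306. 736. 739.]; -90 118 [725. 730. 734.]; -70 70 [698. 714. 722.]; -50 0 ; -30 0 ; -10 0 ; 10 0 ; 30 0 ; 
-190 20 [228. 229. 231.]; -170 18 [226. 230. 231.]; -150 17 [228. 230. 233.]; -130 21 [227. 230. 275.]; -110 0 ; -90 0 ; -70 0 ; -50 0 ; -30 0 ; -10 0 ; 10 0 ; 30 0 ;
```

View pics/t1.png

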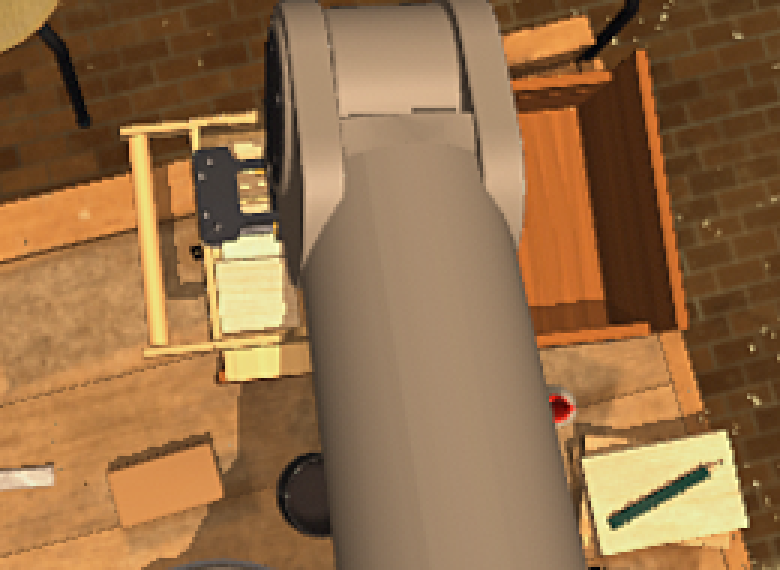

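The tray is level (tail ends of the side walls at z 229, expected 230), just short of home over the rest board. The bottle cap at about (560,408) in the crop is well below the forearm. Correcting and lowering.

```bash
python3 -m jog '[[0.0,-0.003,-0.002,0.006,0,0,0],[0.0,-0.006,-0.004,0.018,0,0,0],[0.0,-0.006,-0.004,0.034,0,0,0],[0.0,-0.006,-0.004,0.05,0,0,0],[0.0,-0.006,-0.004,0.06,0,0,0]]' 50
python3 -m jog '[[0.0,0,0,0.005,0,0,0],[0.0,0,0,0.008,0,0,0],[0.0,0,0,0.008,0,0,0]]' 50
python3 -m jog '[[0.0,0,0,0.002,0,0,0],[0.0,0,0,0.003,0,0,0],[0.0,0,0,0.004,0,0,0],[0.0,0,0,0.004,0,0,0]]' 50
python3 - <<'E'
from h import *
go([0.4591,-0.0442,.2012],96.95)
s=manip.get_state(); print(s['contact_force'],s['ft_torque'])
E
```

```text
clock: 6.58
tcp_pos: [0.4586, -0.044, 0.2137]
tcp_rot: [-0.061, 0.998, -0.0, -0.001]
contact_force: [-0.1, 0.4, -5.5]
width: 0.0187
grasp_force: 50.0
clock: 6.83
tcp_pos: [0.4591, -0.044, 0.2073]
tcp_rot: [-0.061, 0.998, -0.0, -0.0]
contact_force: [0.5, 0.6, -6.0]
width: 0.0187
grasp_force: 50.0
clock: 7.17
tcp_pos: [0.4591, -0.0439, 0.2036]
tcp_rot: [-0.061, 0.998, 0.0, 0.0]
contact_force: [-1.1, -0.0, -5.5]
width: 0.0187
grasp_force: 50.0
shift mm [ 0.1 -0.3  2.4] rot [0. 0. 0.]
[-1.14490082e+00 -2.72139507e-03 -5.54020608e+00] [-0.01363133 -0.00014441 -0.0037242 ]
```

```bash
python3 -m jog '[[0.0,0,0,0.001,0,0,0],[0.0,0,0,0.002,0,0,0],[0.0,0,0,0.002,0,0,0]]' 50
python3 -m jog '[[0.0,0,-0.004,0,0,0,0],[0.0,0,-0.008,0,0,0,0],[0.0,0,-0.008,0,0,0,0]]' 50
python3 -m jog '[[0.0,0,-0.002,0,0,0,0],[0.0,0,-0.004,0,0,0,0],[0.0,0,-0.004,0,0,0,0]]' 50
python3 - <<'E'
from h import *
go([0.4607,-0.0561,.2012],96.95)
s=manip.get_state(); print(s['contact_force'],s['ft_torque'])
E
```

```text
clock: 7.42
tcp_pos: [0.4592, -0.044, 0.2015]
tcp_rot: [-0.061, 0.998, -0.0, 0.0]
contact_force: [-0.0, -0.0, -4.8]
width: 0.0185
grasp_force: 50.0
clock: 7.67
tcp_pos: [0.4601, -0.0529, 0.2016]
tcp_rot: [-0.06, 0.998, -0.0, 0.0]
contact_force: [0.4, -2.0, -1.7]
width: 0.0191
grasp_force: 50.0
clock: 7.92
tcp_pos: [0.4606, -0.0563, 0.2015]
tcp_rot: [-0.061, 0.998, -0.0, 0.0]
contact_force: [0.3, -2.0, -2.1]
width: 0.0184
grasp_force: 50.0
shift mm [-0.1  0.2  0.3] rot [-0.  0.  0.]
[ 0.32989547 -2.03641937 -2.10758477] [-0.29078571  0.01539906 -0.0110564 ]
```

```bash
for i in 1; do python3 -m jog '[[0.0,0,-0.001,0,0,0,0],[0.0,0,-0.002,0,0,0,0],[0.0,0,-0.002,0,0,0,0]]' 50 | sed -n 2,4p
python3 -m jog '[[0.0,0,-0.001,0,0,0,0],[0.0,0,-0.002,0,0,0,0],[0.0,0,-0.002,0,0,0,0]]' 50| sed -n 2,4p
python3 -m jog '[[0.0,0,-0.001,0,0,0,0],[0.0,0,-0.002,0,0,0,0],[0.0,0,-0.002,0,0,0,0]]' 50| sed -n 2,4p; done
```

```text
tcp_pos: [0.4608, -0.0577, 0.2016]
tcp_rot: [-0.061, 0.998, 0.0, -0.0]
contact_force: [-1.8, 3.1, 1.0]
tcp_pos: [0.4609, -0.0584, 0.2019]
tcp_rot: [-0.061, 0.998, 0.001, -0.0]
contact_force: [-7.2, 10.8, 11.4]
tcp_pos: [0.4611, -0.0591, 0.2023]
tcp_rot: [-0.062, 0.998, 0.002, -0.0]
contact_force: [-11.7, 19.7, 22.1]
```

Contact with the steel bar came at y≈-0.058, with the force rising to 20 N. Relaxing the push, then releasing.

```bash
python3 -m jog '[[0.0,0,0.001,0,0,0,0],[0.0,0,0.0025,0,0,0,0],[0.0,0,0.0035,0,0,0,0],[0.0,0,0.0035,0,0,0,0]]' 50 
python3 -m jog '[[0.0,0,0.0,0,0,0,0],[0.0,0,0,0,0,0,0]]' 5 
python3 -m jog '[[0.03,0,0.0,0,0,0,0],[0.045,0,0,0,0,0,0],[0.06,0,0,0,0,0,0],[0.06,0,0,0,0,0,0],[0.06,0,0,0,0,0,0]]' 20 
python3 - <<'E'
from h import *
p,d,k=grab('wrist'); save('w2.png',p); W=cloud(d,k)
b=np.radians(6.95); ux=np.array([np.sin(b),-np.cos(b)]); uy=np.array([np.cos(b),np.sin(b)])
X=W.reshape(-1,3);X=X[np.isfinite(X[:,2])]; L=X[:,:2]-[.4704,-.1365]; T=np.c_[L@ux,L@uy,X[:,2]]*1000
m=(abs(T[:,0]+81)<20)&(abs(T[:,1])<80)&(T[:,2]>213)&(T[:,2]<240);Q=T[m];print('topbar',np.median(Q,0),np.percentile(Q[:,2],98),np.polyfit(Q[:,1],Q[:,0],1))
m=(abs(T[:,0]+203)<20)&(abs(T[:,1])<80)&(T[:,2]>135)&(T[:,2]<170);Q=T[m];print('tail',len(Q),np.median(Q,0),np.percentile(Q[:,2],98),np.polyfit(Q[:,1],Q[:,0],1))
m=(T[:,0]>-40)&(T[:,0]<40)&(T[:,1]<-90)&(T[:,1]>-160)&(T[:,2]>95)&(T[:,2]<125);print('wall',np.percentile(T[m,1],[5,50,95]) if m.sum() else 0)
E
```

```text
clock: 9.0
tcp_pos: [0.4608, -0.0578, 0.2016]
tcp_rot: [-0.061, 0.998, 0.0, -0.0]
contact_force: [-2.7, 6.2, 2.9]
width: 0.0184
grasp_force: 50.0
clock: 9.17
tcp_pos: [0.4609, -0.0578, 0.2017]
tcp_rot: [-0.061, 0.998, 0.0, 0.0]
contact_force: [-2.8, 5.8, 3.3]
width: 0.0198
grasp_force: 5.0
clock: 9.58
tcp_pos: [0.4609, -0.0586, 0.2015]
tcp_rot: [-0.061, 0.998, -0.0, 0.0]
contact_force: [0.5, -0.5, 0.4]
width: 0.0495
grasp_force: 0.0
topbar [-78.32647279 -24.98777066 228.9488652 ] 231.0743606514958 [-1.28410012e-03 -7.84849426e+01]
tail 5000 [-196.49955753  -22.1077356   149.72076211] 152.14018009006952 [ 2.85328737e-04 -1.97291387e+02]
wall [-129.80188131 -120.0080214   -91.25380504]
```

View pics/w2.png

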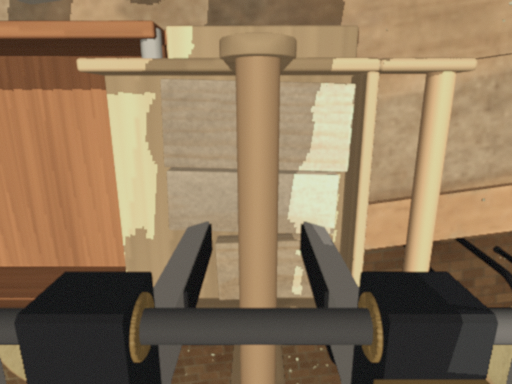

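The wrist view shows the tray seated with its mouth at the steel bar (about (150,45)). The bars are square to the box to within 0.1° and their heights fit a flat rest (230/151). Going to the tail bar.

```bash
python3 -m jog '[[0.06,0,0.0,-0.015,0,0,0],[0.06,0,0,-0.04,0,0,0],[0.06,0,0,-0.05,0,0,0],[0.06,0,0.03,-0.05,0,0,0],[0.06,0,0.06,-0.05,0,0,0]]' 20 
python3 -m jog '[[0.04,0,0.03,0,0,0,0],[0.04,0,0.052,0,0,0,0],[0.04,0,0.06,0,0,0,0],[0.04,0,0.06,0,0,0,0],[0.04,0,0.06,0,0,0,0]]' 20 
python3 - <<'E'
from h import *
go([.446,.0633,.1232],96.95)
p,d,k=grab('wrist'); W=cloud(d,k)
b=np.radians(6.95); ux=np.array([np.sin(b),-np.cos(b)]); uy=np.array([np.cos(b),np.sin(b)])
X=W.reshape(-1,3);X=X[np.isfinite(X[:,2])]; L=X[:,:2]-[.446,.0633]; T=np.c_[L@ux,L@uy,X[:,2]]*1000
m=(abs(T[:,0])<20)&(abs(T[:,1])<80)&(T[:,2]>137)&(T[:,2]<160);Q=T[m];print('tail',len(Q),np.median(Q,0),np.percentile(Q[:,0],[2,98]),np.polyfit(Q[:,1],Q[:,0],1))
E
```

```text
clock: 10.05
tcp_pos: [0.4539, 0.0009, 0.2522]
tcp_rot: [-0.059, 0.998, 0.0, 0.001]
contact_force: [1.7, 0.0, -0.3]
width: 0.06
grasp_force: 0.0
clock: 10.47
tcp_pos: [0.4464, 0.0601, 0.2514]
tcp_rot: [-0.061, 0.998, -0.0, -0.0]
contact_force: [-0.4, -1.1, -0.2]
width: 0.0401
grasp_force: 0.0
shift mm [ -0.    3.3 128.2] rot [-0. -0.  0.]
tail 3741 [  1.07908494  -8.92016348 149.95728081] [-7.7376846   9.35513129] [-0.00205061  0.86727966]
```

```bash
python3 -m jog '[[0.04,0,0.0025,0.02,0,0,0],[0.04,0,0.0025,0.05,0,0,0],[0.04,0,0.0025,0.085,0,0,0],[0.04,0,0.0025,0.115,0,0,0],[0.04,0,0.0025,0.128,0,0,0]]' 15 
python3 -m jog '[[0.04,0,0,0,0,0,0],[0.0,0,0,0,0,0,0],[0.0,0,0,0,0,0,0],[0.0,0,0,0,0,0,0],[0.0,0,0,0,0,0,0]]' 15 
python3 -m jog '[[0.0,0,0,0,0,0,0],[0.0,0,0,0,0,0,0]]' 15 
python3 - <<'E'
from h import *
s=manip.get_state(); print(s['tcp_pos'])
b=np.radians(6.95); ux=np.array([np.sin(b),-np.cos(b)])
# arc in tool axes (tool y = -box x, tool z = -up); start rel to bar (-203,42)
for th in range(0,64,4):
    a=np.radians(th); x=-203*np.cos(a)+42*np.sin(a); z=203*np.sin(a)+42*np.cos(a)
    print(th,'dy',round(-(x+203),1),'dz',round(-(z-42),1))
E
```

```text
clock: 10.93
tcp_pos: [0.4445, 0.0611, 0.1204]
tcp_rot: [-0.06, 0.998, -0.001, -0.002]
contact_force: [-1.0, -0.1, -0.5]
width: 0.0399
grasp_force: 0.0
clock: 11.35
tcp_pos: [0.4467, 0.0635, 0.1246]
tcp_rot: [-0.061, 0.998, 0.001, 0.001]
contact_force: [-1.0, 3.1, 4.9]
width: 0.0174
grasp_force: 15.0
clock: 11.52
tcp_pos: [0.4467, 0.0636, 0.1246]
tcp_rot: [-0.061, 0.998, 0.0, 0.001]
contact_force: [-1.0, 0.1, 8.3]
width: 0.0175
grasp_force: 15.0
[0.44671353 0.06356284 0.12455534]
0 dy -0.0 dz -0.0
4 dy -3.4 dz -14.1
8 dy -7.8 dz -27.8
12 dy -13.2 dz -41.3
16 dy -19.4 dz -54.3
20 dy -26.6 dz -66.9
24 dy -34.6 dz -78.9
28 dy -43.5 dz -90.4
32 dy -53.1 dz -101.2
36 dy -63.5 dz -111.3
40 dy -74.5 dz -120.7
44 dy -86.1 dz -129.2
48 dy -98.4 dz -137.0
52 dy -111.1 dz -143.8
56 dy -124.3 dz -149.8
60 dy -137.9 dz -154.8
```

Gripped at 17.5 mm. Tipping along the arc.

```bash
python3 -m jog '[[0.0,0,-0.0005,-0.003,0,0,0],[0.0,0,-0.0015,-0.007,0,0,0],[0.0,0,-0.0035,-0.014,0,0,0],[0.0,0,-0.0055,-0.021,0,0,0],[0.0,0,-0.008,-0.028,0,0,0]]' 20 
python3 -m jog '[[0.0,0,-0.0027,-0.007,0,0,0],[0.0,0,-0.0054,-0.0135,0,0,0],[0.0,0,-0.0085,-0.020,0,0,0],[0.0,0,-0.0116,-0.0265,0,0,0],[0.0,0,-0.015,-0.033,0,0,0]]' 20 
python3 - <<'E'
from h import *
s=manip.get_state(); print(s['tcp_pos']-np.array([.4467,.0635,.1240]),s['contact_force'])
p,d,k=grab('scene'); save('s2.png',p[60:310,130:400].repeat(2,0).repeat(2,1))
E
```

```text
clock: 11.93
tcp_pos: [0.4471, 0.0561, 0.1524]
tcp_rot: [-0.061, 0.998, 0.001, 0.0]
contact_force: [-0.2, 8.1, -0.9]
width: 0.017
grasp_force: 20.0
clock: 12.35
tcp_pos: [0.4489, 0.0419, 0.1856]
tcp_rot: [-0.061, 0.998, 0.001, 0.0]
contact_force: [-1.3, 11.5, 2.1]
width: 0.0173
grasp_force: 20.0
[ 0.00220457 -0.02161776  0.06163526] [-1.336054   11.48098191  2.08956967]
```

View pics/s2.png

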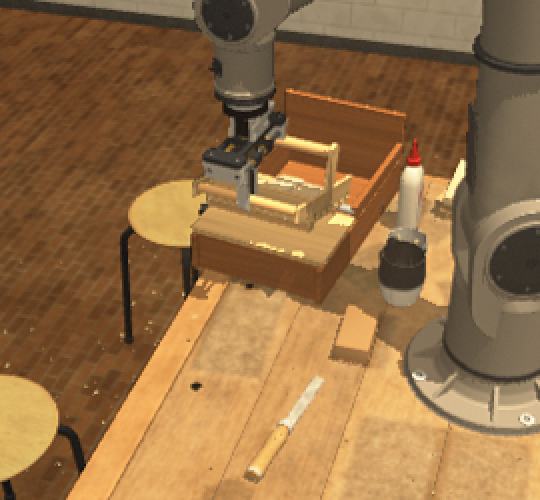

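The tray is tipping properly behind the bar: tail lifted at about (250,205), mouth in the box. There is about 11 N of push into the bar, so I'll ease off by 2 mm and continue.

```bash
python3 -m jog '[[0.0,0,-0.0025,-0.006,0,0,0],[0.0,0,-0.006,-0.012,0,0,0],[0.0,0,-0.010,-0.018,0,0,0],[0.0,0,-0.0143,-0.024,0,0,0],[0.0,0,-0.0185,-0.030,0,0,0]]' 20 
python3 -m jog '[[0.0,0,-0.005,-0.0055,0,0,0],[0.0,0,-0.0098,-0.011,0,0,0],[0.0,0,-0.015,-0.016,0,0,0],[0.0,0,-0.020,-0.021,0,0,0],[0.0,0,-0.0255,-0.0256,0,0,0]]' 20 
python3 - <<'E'
from h import *
s=manip.get_state(); print(s['tcp_pos']-np.array([.4467,.0635,.1240]),s['contact_force'])
def st():
    p,d,k=grab('top'); W=cloud(d,k)
    return p,W
p,W=st(); save('t2.png',p[90:260,230:450].repeat(3,0).repeat(3,1))
E
```

```text
clock: 12.82
tcp_pos: [0.4511, 0.023, 0.2156]
tcp_rot: [-0.061, 0.998, 0.001, 0.0]
contact_force: [-1.6, 7.3, 2.0]
width: 0.0171
grasp_force: 20.0
clock: 13.23
tcp_pos: [0.4545, -0.0008, 0.2419]
tcp_rot: [-0.062, 0.998, 0.002, 0.001]
contact_force: [-5.3, 19.3, 15.6]
width: 0.0174
grasp_force: 20.0
[ 0.00778459 -0.06426731  0.11789185] [-5.29353965 19.25481656 15.56268128]
```

View pics/t2.png

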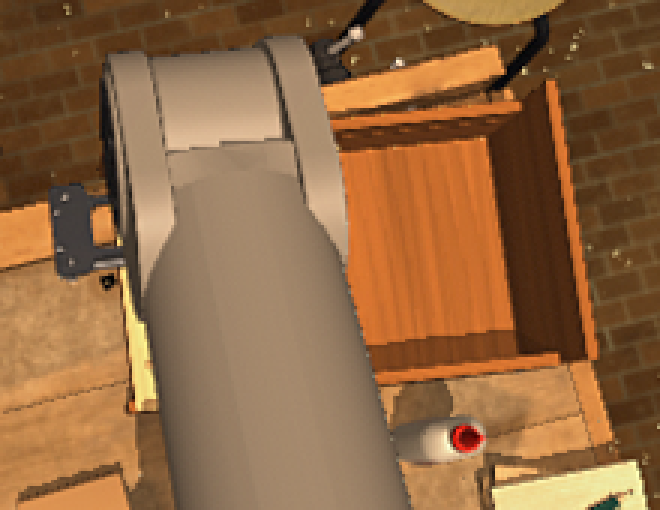

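Nothing has slid into view on the box floor yet, and the bottle at about (440,440) is fine. The force points radially outwards, so I'll widen the arc by about 4 mm and continue.

```bash
python3 -m jog '[[0.0,0,0.001,-0.0035,0,0,0],[0.0,0,-0.002,-0.007,0,0,0],[0.0,0,-0.006,-0.0105,0,0,0],[0.0,0,-0.010,-0.0135,0,0,0],[0.0,0,-0.014,-0.0165,0,0,0]]' 12 
python3 -m jog '[[0.0,0,-0.003,-0.002,0,0,0],[0.0,0,-0.006,-0.004,0,0,0],[0.0,0,-0.009,-0.006,0,0,0],[0.0,0,-0.012,-0.008,0,0,0],[0.0,0,-0.012,-0.008,0,0,0]]' 12 
python3 - <<'E'
from h import *
s=manip.get_state(); print(s['tcp_pos']-np.array([.4467,.0635,.1240]),s['contact_force'])
p,d,k=grab('scene'); save('s3.png',p[90:240,190:360].repeat(4,0).repeat(4,1)[:600,:680])
E
```

```text
clock: 13.7
tcp_pos: [0.4557, -0.0179, 0.2569]
tcp_rot: [-0.061, 0.998, -0.0, -0.0]
contact_force: [0.4, 0.3, -2.8]
width: 0.0176
grasp_force: 12.0
clock: 14.12
tcp_pos: [0.4575, -0.0296, 0.265]
tcp_rot: [-0.061, 0.998, 0.0, 0.0]
contact_force: [0.0, 1.0, -0.1]
width: 0.0173
grasp_force: 12.0
[ 0.01077021 -0.09312267  0.14098861] [ 0.01558245  1.02858937 -0.14511107]
```

View pics/s3.png

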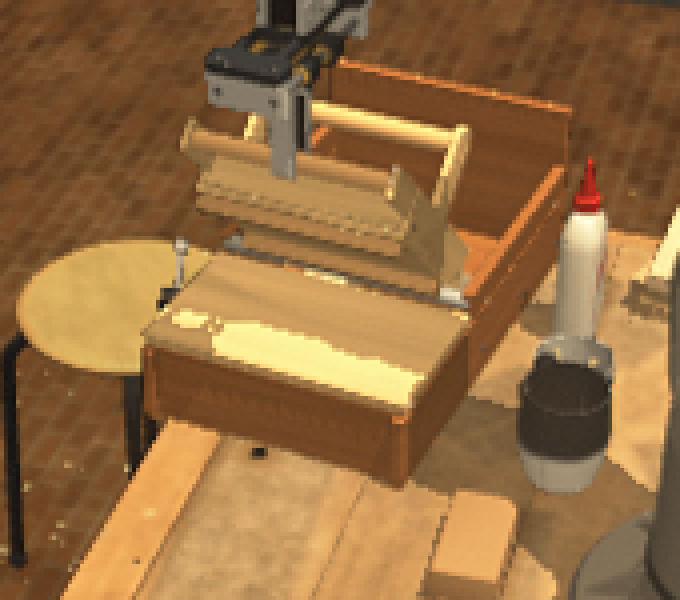

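```bash
python3 -m jog '[[0.0,0,-0.004,-0.0022,0,0,0],[0.0,0,-0.0078,-0.0044,0,0,0],[0.0,0,-0.0115,-0.0064,0,0,0],[0.0,0,-0.0155,-0.0084,0,0,0],[0.0,0,-0.019,-0.010,0,0,0]]' 12 
python3 -m jog '[[0.0,0,0,0,0,0,0],[0.0,0,0,0,0,0,0],[0.0,0,0,0,0,0,0],[0.0,0,0,0,0,0,0],[0.0,0,0,0,0,0,0]]' 12 
python3 - <<'E'
from h import *
s=manip.get_state(); print(s['tcp_pos']-np.array([.4467,.0635,.1240]),s['contact_force'])
p,d,k=grab('wrist'); save('w3.png',p)
for n in ('wrist','scene'):
    p,d,k=grab(n); W=cloud(d,k)
    b=np.radians(6.95); ux=np.array([np.sin(b),-np.cos(b)]); uy=np.array([np.cos(b),np.sin(b)])
    X=W.reshape(-1,3);X=X[np.isfinite(X[:,2])]; L=X[:,:2]-[.4704,-.1365]; T=np.c_[L@ux,L@uy,X[:,2]]*1000
    m=(T[:,0]>70)&(T[:,0]<235)&(abs(T[:,1])<112); Q=T[m&(T[:,2]>18)&(T[:,2]<80)]; print(n,m.sum(),len(Q),(np.percentile(Q,[5,50,95],axis=0).round() if len(Q) else ''))
E
```

```text
clock: 14.58
tcp_pos: [0.4597, -0.0484, 0.275]
tcp_rot: [-0.061, 0.998, 0.0, 0.0]
contact_force: [-0.4, 2.6, 3.6]
width: 0.0176
grasp_force: 12.0
clock: 15.0
tcp_pos: [0.4596, -0.0477, 0.2746]
tcp_rot: [-0.061, 0.998, -0.0, 0.0]
contact_force: [-0.5, 2.5, 5.5]
width: 0.0175
grasp_force: 12.0
[ 0.01292035 -0.11124287  0.15058186] [-0.54773596  2.49133923  5.50072814]
wrist 11616 3776 [[ 77. -80.  27.]
 [100. -28.  49.]
 [137.  70.  78.]]
scene 125 29 [[ 77. -85.  24.]
 [ 87. -34.  43.]
 [234.  74.  69.]]
```

View pics/w3.png

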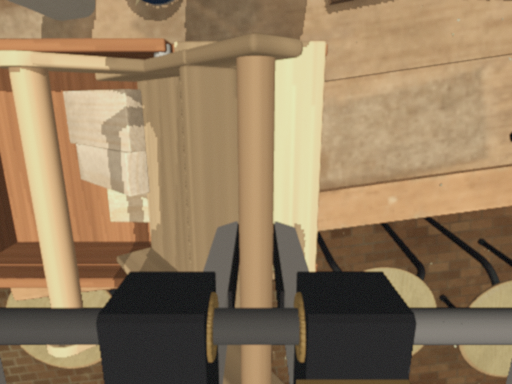

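All three offcuts have slid out to about (65-150, 90-220) in the wrist view. I need to know whether they are clear of the mouth or still leaning on it.

```bash
cat > off.py <<'E'
from h import *
s=manip.get_state(); print(s['tcp_pos'],s['contact_force'].round(1))
p,d,k=grab('wrist'); W=cloud(d,k)
b=np.radians(6.95); ux=np.array([np.sin(b),-np.cos(b)]); uy=np.array([np.cos(b),np.sin(b)])
L=W[...,:2]-[.4704,-.1365]; T=np.dstack([L@ux,L@uy,W[...,2]])*1000
for v in range(90,250,16): print(v,[tuple(T[v,u].round().astype(int)) for u in range(50,200,12) if np.isfinite(T[v,u,2])])
E
python3 off.py
```

```text
[ 0.45961485 -0.04778296  0.27459006] [-0.9  2.6  4.5]
90 [(np.int64(39), np.int64(-81), np.int64(235)), (np.int64(153), np.int64(-87), np.int64(11)), (np.int64(138), np.int64(-87), np.int64(11)), (np.int64(100), np.int64(-86), np.int64(60)), (np.int64(79), np.int64(-85), np.int64(77)), (np.int64(59), np.int64(-85), np.int64(93)), (np.int64(42), np.int64(-84), np.int64(106)), (np.int64(33), np.int64(-84), np.int64(100)), (np.int64(19), np.int64(-84), np.int64(105)), (np.int64(1), np.int64(-84), np.int64(127)), (np.int64(-15), np.int64(-83), np.int64(149)), (np.int64(-48), np.int64(-80), np.int64(257)), (np.int64(-54), np.int64(-80), np.int64(256))]
106 [(np.int64(38), np.int64(-71), np.int64(238)), (np.int64(156), np.int64(-68), np.int64(11)), (np.int64(126), np.int64(-68), np.int64(39)), (np.int64(103), np.int64(-68), np.int64(58)), (np.int64(81), np.int64(-69), np.int64(76)), (np.int64(63), np.int64(-69), np.int64(90)), (np.int64(44), np.int64(-69), np.int64(105)), (np.int64(34), np.int64(-69), np.int64(101)), (np.int64(21), np.int64(-69), np.int64(102)), (np.int64(3), np.int64(-69
[... 4214 characters left out ...]
, np.int64(134)), (np.int64(-20), np.int64(31), np.int64(155)), (np.int64(-51), np.int64(-5), np.int64(258))]
234 [(np.int64(46), np.int64(10), np.int64(247)), (np.int64(40), np.int64(11), np.int64(243)), (np.int64(164), np.int64(105), np.int64(11)), (np.int64(149), np.int64(106), np.int64(9)), (np.int64(132), np.int64(106), np.int64(9)), (np.int64(115), np.int64(106), np.int64(10)), (np.int64(98), np.int64(106), np.int64(9)), (np.int64(82), np.int64(106), np.int64(9)), (np.int64(64), np.int64(105), np.int64(12)), (np.int64(18), np.int64(67), np.int64(106)), (np.int64(-2), np.int64(56), np.int64(132)), (np.int64(-19), np.int64(48), np.int64(153)), (np.int64(-51), np.int64(5), np.int64(259))]
```

The short piece lies flat on the box floor. The two long ones have their feet on the floor, but their tops still lean on the mouth lip at x≈36-44, z≈105. Tipping a bit further should drop them.

```bash
python3 -m jog '[[0.0,0,-0.0065,-0.004,0,0,0],[0.0,0,-0.013,-0.007,0,0,0],[0.0,0,-0.02,-0.0095,0,0,0],[0.0,0,-0.0265,-0.0115,0,0,0],[0.0,0,-0.033,-0.013,0,0,0]]' 25
python3 -m jog '[[0.0,0,0,0,0,0,0],[0.0,0,0,0,0,0,0],[0.0,0,0,0,0,0,0],[0.0,0,0,0,0,0,0]]' 25|tail -3
cat > off.py <<'E'
from h import *
s=manip.get_state(); print(s['tcp_pos'],s['contact_force'].round(1))
p,d,k=grab('wrist'); W=cloud(d,k); save('wl.png',p)
b=np.radians(6.95); ux=np.array([np.sin(b),-np.cos(b)]); uy=np.array([np.cos(b),np.sin(b)])
L=W[...,:2]-[.4704,-.1365]; T=np.dstack([L@ux,L@uy,W[...,2]])*1000
T=T.reshape(-1,3)
for y in (-85,-65,-45,-25,-5,15,35,55,75):
    print(y,end=': ')
    for x in range(10,170,16):
        m=(abs(T[:,1]-y)<8)&(abs(T[:,0]-x)<5)&(T[:,2]<180); print(x,int(np.median(T[m,2])) if m.sum()>2 else '-',end=' | ')
    print()
E
python3 off.py
```

```text
clock: 15.62
tcp_pos: [0.4638, -0.0814, 0.2882]
tcp_rot: [-0.061, 0.998, 0.0, 0.0]
contact_force: [-3.5, 4.3, 8.9]
width: 0.0175
grasp_force: 25.0
contact_force: [-1.8, 2.2, 6.9]
width: 0.0173
grasp_force: 25.0
[ 0.46376362 -0.08140818  0.28812551] [-1.8  2.2  6.9]
-85: 10 120 | 26 93 | 42 101 | 58 88 | 74 76 | 90 64 | 106 52 | 122 39 | 138 28 | 154 10 | 
-65: 10 120 | 26 93 | 42 101 | 58 90 | 74 78 | 90 67 | 106 54 | 122 43 | 138 31 | 154 10 | 
-45: 10 121 | 26 94 | 42 101 | 58 90 | 74 78 | 90 66 | 106 54 | 122 43 | 138 31 | 154 10 | 
-25: 10 121 | 26 94 | 42 104 | 58 92 | 74 79 | 90 66 | 106 54 | 122 42 | 138 31 | 154 10 | 
-5: 10 120 | 26 94 | 42 106 | 58 94 | 74 81 | 90 67 | 106 53 | 122 40 | 138 29 | 154 10 | 
15: 10 120 | 26 94 | 42 106 | 58 94 | 74 80 | 90 67 | 106 53 | 122 40 | 138 30 | 154 10 | 
35: 10 121 | 26 90 | 42 28 | 58 28 | 74 28 | 90 28 | 106 28 | 122 10 | 138 10 | 154 10 | 
55: 10 120 | 26 90 | 42 28 | 58 28 | 74 28 | 90 28 | 106 28 | 122 10 | 138 10 | 154 10 | 
75: 10 120 | 26 90 | 42 28 | 58 28 | 74 28 | 90 28 | 106 27 | 122 10 | 138 10 | 154 10 |
```

The two long offcuts slid down about 10 mm but still lean, ladder-like, on the lip. I'll rock the tray back to raise their tops, so the lip slips out from under them, and check.

```bash
python3 -m jog '[[0.0,0,0.0065,0.0015,0,0,0],[0.0,0,0.013,0.0035,0,0,0],[0.0,0,0.02,0.006,0,0,0],[0.0,0,0.0265,0.0095,0,0,0],[0.0,0,0.033,0.013,0,0,0]]' 20|tail -3
python3 -m jog '[[0.0,0,0.0065,0.003,0,0,0],[0.0,0,0.013,0.0063,0,0,0],[0.0,0,0.0193,0.01,0,0,0],[0.0,0,0.0255,0.0137,0,0,0],[0.0,0,0.0316,0.0177,0,0,0]]' 20|tail -3
python3 off.py
```

```text
contact_force: [-1.5, 4.0, 7.1]
width: 0.0176
grasp_force: 20.0
contact_force: [0.6, -0.4, -0.3]
width: 0.0171
grasp_force: 20.0
[ 0.45557749 -0.01602025  0.25644821] [ 0.6 -0.4 -0.3]
-85: 10 115 | 26 100 | 42 107 | 58 98 | 74 83 | 90 69 | 106 55 | 122 11 | 138 11 | 154 10 | 
-65: 10 115 | 26 100 | 42 107 | 58 98 | 74 85 | 90 71 | 106 58 | 122 45 | 138 32 | 154 10 | 
-45: 10 115 | 26 101 | 42 108 | 58 98 | 74 85 | 90 71 | 106 58 | 122 45 | 138 31 | 154 10 | 
-25: 10 115 | 26 100 | 42 108 | 58 100 | 74 86 | 90 72 | 106 58 | 122 43 | 138 31 | 154 10 | 
-5: 10 115 | 26 100 | 42 108 | 58 103 | 74 87 | 90 73 | 106 57 | 122 42 | 138 29 | 154 10 | 
15: 10 115 | 26 100 | 42 108 | 58 104 | 74 88 | 90 72 | 106 58 | 122 42 | 138 29 | 154 10 | 
35: 10 115 | 26 100 | 42 - | 58 - | 74 - | 90 - | 106 - | 122 10 | 138 10 | 154 10 | 
55: 10 115 | 26 100 | 42 - | 58 - | 74 28 | 90 28 | 106 27 | 122 10 | 138 10 | 154 10 | 
75: 10 114 | 26 100 | 42 - | 58 - | 74 28 | 90 28 | 106 27 | 122 10 | 138 10 | 154 9 |
```

It's working: the feet stay put while the tops rise and draw off the lip. Lowering further.

```bash
python3 -m jog '[[0.0,0,0.009,0.0065,0,0,0],[0.0,0,0.018,0.0135,0,0,0],[0.0,0,0.0266,0.021,0,0,0],[0.0,0,0.035,0.0295,0,0,0],[0.0,0,0.0426,0.0388,0,0,0]]' 20|tail -3
python3 off.py
```

```text
contact_force: [-0.1, -3.2, -1.3]
width: 0.0174
grasp_force: 20.0
[0.45019436 0.02655498 0.21704001] [-0.1 -3.2 -1.3]
-85: 10 114 | 26 106 | 42 106 | 58 - | 74 - | 90 - | 106 10 | 122 - | 138 - | 154 - | 
-65: 10 114 | 26 106 | 42 107 | 58 - | 74 - | 90 - | 106 - | 122 - | 138 - | 154 - | 
-45: 10 114 | 26 107 | 42 108 | 58 - | 74 - | 90 - | 106 - | 122 - | 138 - | 154 - | 
-25: 10 114 | 26 106 | 42 108 | 58 - | 74 - | 90 - | 106 - | 122 - | 138 - | 154 - | 
-5: 10 114 | 26 106 | 42 107 | 58 116 | 74 - | 90 - | 106 - | 122 - | 138 - | 154 - | 
15: 10 114 | 26 107 | 42 107 | 58 117 | 74 - | 90 - | 106 - | 122 - | 138 - | 154 - | 
35: 10 114 | 26 106 | 42 100 | 58 - | 74 - | 90 28 | 106 - | 122 - | 138 - | 154 - | 
55: 10 114 | 26 106 | 42 - | 58 - | 74 - | 90 28 | 106 28 | 122 10 | 138 10 | 154 - | 
75: 10 114 | 26 106 | 42 100 | 58 - | 74 - | 90 28 | 106 27 | 122 10 | 138 10 | 154 - |
```

```bash
python3 -m jog '[[0.0,0,-0.002,0.0005,0,0,0],[0.0,0,-0.004,0.001,0,0,0],[0.0,0,-0.004,0.001,0,0,0]]' 20
python3 - <<'E'
from h import *
for n in ('scene','top','wrist'):
    p,d,k=grab(n); W=cloud(d,k)
    b=np.radians(6.95); ux=np.array([np.sin(b),-np.cos(b)]); uy=np.array([np.cos(b),np.sin(b)])
    X=W.reshape(-1,3);X=X[np.isfinite(X[:,2])]; L=X[:,:2]-[.4704,-.1365]; T=np.c_[L@ux,L@uy,X[:,2]]*1000
    print(n)
    for y in (-85,-65,-45,-25,-5,15,35,55,75):
        print(y,end=': ')
        for x in range(10,200,16):
            m=(abs(T[:,1]-y)<10)&(abs(T[:,0]-x)<6)&(T[:,2]<165); print(x,np.percentile(T[m,2],[10,90]).astype(int) if m.sum()>2 else '-',end=' | ')
        print()
E
```

```text
clock: 17.6
tcp_pos: [0.451, 0.0251, 0.2179]
tcp_rot: [-0.062, 0.998, 0.002, 0.0]
contact_force: [-9.1, 20.1, 13.7]
width: 0.0177
grasp_force: 20.0
scene
-85: 10 - | 26 - | 42 - | 58 - | 74 - | 90 [52 74] | 106 [45 59] | 122 - | 138 - | 154 - | 170 - | 186 - | 
-65: 10 - | 26 - | 42 - | 58 - | 74 - | 90 - | 106 [ 9 23] | 122 - | 138 - | 154 - | 170 - | 186 [10 17] | 
-45: 10 - | 26 - | 42 - | 58 - | 74 - | 90 - | 106 [ 8 12] | 122 - | 138 - | 154 - | 170 - | 186 [ 8 11] | 
-25: 10 - | 26 - | 42 [110 117] | 58 - | 74 - | 90 - | 106 - | 122 - | 138 - | 154 - | 170 - | 186 - | 
-5: 10 - | 26 - | 42 [112 121] | 58 - | 74 - | 90 - | 106 - | 122 - | 138 - | 154 - | 170 - | 186 - | 
15: 10 - | 26 - | 42 [110 120] | 58 - | 74 - | 90 - | 106 - | 122 - | 138 - | 154 - | 170 - | 186 - | 
35: 10 - | 26 - | 42 - | 58 - | 74 - | 90 - | 106 - | 122 - | 138 - | 154 - | 170 - | 186 - | 
55: 10 - | 26 - | 42 - | 58 - | 74 - | 90 - | 106 - | 122 - | 138 - | 154 - | 170 - | 186 - | 
75: 10 - | 26 - | 42 - | 58 - | 74 - | 90 - | 106 - | 122 - | 138 - | 154 - | 170 - | 186 - | 
top
-85: 10 - | 26 [101 149
[... 1911 characters left out ...]
| 122 - | 138 - | 154 - | 170 - | 186 - | 
-5: 10 [112 116] | 26 [104 108] | 42 [102 112] | 58 [115 118] | 74 - | 90 - | 106 - | 122 - | 138 - | 154 - | 170 - | 186 - | 
15: 10 [112 116] | 26 [104 108] | 42 [102 112] | 58 [113 118] | 74 - | 90 - | 106 - | 122 - | 138 - | 154 - | 170 - | 186 - | 
35: 10 [111 116] | 26 [104 108] | 42 [100 101] | 58 - | 74 - | 90 - | 106 - | 122 - | 138 - | 154 - | 170 - | 186 - | 
55: 10 [112 116] | 26 [104 108] | 42 [100 101] | 58 - | 74 - | 90 [27 29] | 106 [27 28] | 122 [ 9 11] | 138 [ 9 11] | 154 - | 170 - | 186 - | 
75: 10 [111 116] | 26 [104 108] | 42 [100 101] | 58 - | 74 - | 90 [26 29] | 106 [27 29] | 122 [ 9 11] | 138 [ 9 11] | 154 - | 170 - | 186 - |
```

The tray is firmly against the bar: a 1.5 mm nudge gave 20 N. The top-view depth shows the two long offcuts overlapping the lip by only about 6 mm now. Relaxing and lowering further.

```bash
python3 -m jog '[[0.0,0,0.0025,0,0,0,0],[0.0,0,0.0114,0.0115,0,0,0],[0.0,0,0.0194,0.0235,0,0,0],[0.0,0,0.0266,0.0361,0,0,0],[0.0,0,0.0325,0.0491,0,0,0]]' 20
cat > off.py <<'E'
from h import *
s=manip.get_state(); print(s['tcp_pos'],s['contact_force'].round(1))
p,d,k=grab('top'); W=cloud(d,k)
b=np.radians(6.95); ux=np.array([np.sin(b),-np.cos(b)]); uy=np.array([np.cos(b),np.sin(b)])
X=W.reshape(-1,3);X=X[np.isfinite(X[:,2])]; L=X[:,:2]-[.4704,-.1365]; T=np.c_[L@ux,L@uy,X[:,2]]*1000
for y in range(-105,116,20):
    print(y,end=': ')
    for x in range(-58,240,16):
        m=(abs(T[:,1]-y)<8)&(abs(T[:,0]-x)<6)&(T[:,2]<175); print(x,int(np.median(T[m,2])) if m.sum()>2 else '-',end=' | ')
    print()
E
python3 off.py
```

```text
clock: 18.17
tcp_pos: [0.4474, 0.0543, 0.1677]
tcp_rot: [-0.061, 0.998, 0.0, 0.0]
contact_force: [0.1, -2.3, -1.4]
width: 0.0173
grasp_force: 20.0
[0.4473717  0.05431465 0.16774621] [ 0.1 -2.3 -1.4]
-105: -58 - | -42 161 | -26 96 | -10 101 | 6 110 | 22 151 | 38 11 | 54 9 | 70 9 | 86 9 | 102 10 | 118 9 | 134 9 | 150 9 | 166 9 | 182 10 | 198 9 | 214 9 | 230 9 | 
-85: -58 - | -42 - | -26 122 | -10 118 | 6 114 | 22 113 | 38 107 | 54 93 | 70 78 | 86 12 | 102 13 | 118 19 | 134 12 | 150 9 | 166 9 | 182 9 | 198 9 | 214 10 | 230 10 | 
-65: -58 - | -42 - | -26 119 | -10 117 | 6 115 | 22 111 | 38 106 | 54 94 | 70 82 | 86 69 | 102 57 | 118 45 | 134 34 | 150 10 | 166 9 | 182 9 | 198 10 | 214 10 | 230 9 | 
-45: -58 - | -42 - | -26 120 | -10 117 | 6 115 | 22 112 | 38 106 | 54 93 | 70 80 | 86 69 | 102 57 | 118 46 | 134 33 | 150 9 | 166 9 | 182 9 | 198 8 | 214 11 | 230 9 | 
-25: -58 124 | -42 - | -26 120 | -10 117 | 6 115 | 22 112 | 38 106 | 54 95 | 70 83 | 86 69 | 102 55 | 118 44 | 134 29 | 150 10 | 166 9 | 182 9 | 198 10 | 214 8 | 230 11 | 
-5: -58 125 | -42 - | -26 121 | -10 117 | 6 113 | 22 112 |
[... 429 characters left out ...]
 9 | 214 9 | 230 9 | 
55: -58 125 | -42 - | -26 120 | -10 118 | 6 115 | 22 114 | 38 109 | 54 28 | 70 26 | 86 27 | 102 26 | 118 9 | 134 9 | 150 10 | 166 10 | 182 10 | 198 9 | 214 10 | 230 9 | 
75: -58 125 | -42 - | -26 119 | -10 116 | 6 114 | 22 112 | 38 111 | 54 27 | 70 27 | 86 27 | 102 25 | 118 9 | 134 9 | 150 9 | 166 9 | 182 8 | 198 10 | 214 9 | 230 10 | 
95: -58 129 | -42 162 | -26 153 | -10 143 | 6 149 | 22 142 | 38 147 | 54 11 | 70 10 | 86 10 | 102 11 | 118 10 | 134 9 | 150 8 | 166 9 | 182 10 | 198 10 | 214 7 | 230 9 | 
115: -58 - | -42 - | -26 95 | -10 97 | 6 108 | 22 105 | 38 101 | 54 92 | 70 56 | 86 56 | 102 55 | 118 53 | 134 50 | 150 43 | 166 50 | 182 46 | 198 58 | 214 54 | 230 56 |
```

The long offcuts have dropped off the lip, with their ends now at about x=42 in front of it. Lowering to flat.

```bash
python3 -m jog '[[0.0,0,0.003,0.009,0,0,0],[0.0,0,0.0055,0.018,0,0,0],[0.0,0,0.0075,0.027,0,0,0],[0.0,0,0.0085,0.035,0,0,0],[0.0,0,0.009,0.041,0,0,0]]' 20
python3 off.py
```

```text
clock: 18.63
tcp_pos: [0.447, 0.0656, 0.1274]
tcp_rot: [-0.061, 0.998, 0.002, 0.001]
contact_force: [-0.7, 9.8, 13.9]
width: 0.0173
grasp_force: 20.0
[0.44703983 0.065646   0.12740731] [-0.7  9.8 13.9]
-105: -58 99 | -42 94 | -26 94 | -10 100 | 6 108 | 22 164 | 38 9 | 54 9 | 70 9 | 86 9 | 102 8 | 118 9 | 134 9 | 150 9 | 166 8 | 182 9 | 198 9 | 214 9 | 230 9 | 
-85: -58 122 | -42 122 | -26 125 | -10 125 | 6 126 | 22 127 | 38 - | 54 28 | 70 28 | 86 24 | 102 26 | 118 25 | 134 27 | 150 9 | 166 9 | 182 9 | 198 9 | 214 10 | 230 9 | 
-65: -58 122 | -42 123 | -26 124 | -10 125 | 6 126 | 22 126 | 38 - | 54 29 | 70 28 | 86 27 | 102 28 | 118 28 | 134 27 | 150 9 | 166 9 | 182 10 | 198 10 | 214 9 | 230 10 | 
-45: -58 122 | -42 122 | -26 124 | -10 125 | 6 126 | 22 127 | 38 - | 54 29 | 70 27 | 86 28 | 102 28 | 118 28 | 134 28 | 150 9 | 166 8 | 182 10 | 198 8 | 214 9 | 230 10 | 
-25: -58 121 | -42 122 | -26 124 | -10 125 | 6 125 | 22 128 | 38 - | 54 30 | 70 30 | 86 31 | 102 28 | 118 30 | 134 29 | 150 9 | 166 9 | 182 10 | 198 10 | 214 10 | 230 10 | 
-5: -58 121 | -42 122 | -26 123 | -10 124 | 6 126 |
[... 435 characters left out ...]
0 | 214 10 | 230 9 | 
55: -58 123 | -42 122 | -26 123 | -10 125 | 6 126 | 22 127 | 38 - | 54 28 | 70 28 | 86 27 | 102 29 | 118 8 | 134 11 | 150 10 | 166 10 | 182 10 | 198 10 | 214 11 | 230 9 | 
75: -58 121 | -42 123 | -26 123 | -10 124 | 6 126 | 22 127 | 38 - | 54 28 | 70 28 | 86 26 | 102 24 | 118 9 | 134 9 | 150 10 | 166 9 | 182 9 | 198 9 | 214 10 | 230 11 | 
95: -58 152 | -42 154 | -26 155 | -10 156 | 6 155 | 22 157 | 38 - | 54 - | 70 9 | 86 11 | 102 9 | 118 10 | 134 9 | 150 9 | 166 10 | 182 9 | 198 10 | 214 10 | 230 9 | 
115: -58 - | -42 93 | -26 92 | -10 97 | 6 109 | 22 107 | 38 108 | 54 98 | 70 50 | 86 54 | 102 59 | 118 64 | 134 59 | 150 59 | 166 59 | 182 54 | 198 58 | 214 53 | 230 49 |
```

All three offcuts lie flat on the box floor and the tray is empty. But the +14 N means I'm pressing the tail down past the rear strip, so the nose is about 9 mm high. Raising the tail slightly.

```bash
python3 -m jog '[[0.0,0,0,-0.001,0,0,0],[0.0,0,0,-0.002,0,0,0],[0.0,0,0,-0.003,0,0,0],[0.0,0,0,-0.004,0,0,0],[0.0,0,0,-0.004,0,0,0]]' 12
python3 off.py | sed -n '1,2p;6p;8p'
```

```text
clock: 19.1
tcp_pos: [0.4466, 0.0637, 0.1311]
tcp_rot: [-0.061, 0.998, 0.001, 0.001]
contact_force: [0.2, 7.2, -0.9]
width: 0.0174
grasp_force: 12.0
[0.4465603  0.06369239 0.13112687] [ 0.2  7.2 -0.9]
-105: -58 126 | -42 95 | -26 97 | -10 100 | 6 108 | 22 164 | 38 9 | 54 9 | 70 9 | 86 8 | 102 9 | 118 9 | 134 9 | 150 9 | 166 11 | 182 9 | 198 9 | 214 9 | 230 8 | 
-25: -58 123 | -42 124 | -26 126 | -10 126 | 6 126 | 22 128 | 38 129 | 54 32 | 70 30 | 86 30 | 102 30 | 118 30 | 134 30 | 150 10 | 166 10 | 182 9 | 198 10 | 214 9 | 230 9 | 
15: -58 124 | -42 124 | -26 126 | -10 127 | 6 127 | 22 128 | 38 127 | 54 33 | 70 34 | 86 32 | 102 34 | 118 34 | 134 32 | 150 9 | 166 10 | 182 9 | 198 9 | 214 9 | 230 10 |
```

The front strip is perched on the rear curve of the bar. Pulling back a few mm so it drops, then pushing home again.

```bash
python3 -m jog '[[0.0,0,0.002,0,0,0,0],[0.0,0,0.004,0,0,0,0],[0.0,0,0.006,0,0,0,0],[0.0,0,0.008,0,0,0,0],[0.0,0,0.008,0,0,0,0]]' 8
python3 off.py | sed -n '1p;6p;8p'
```

```text
clock: 19.57
tcp_pos: [0.4448, 0.0712, 0.1308]
tcp_rot: [-0.061, 0.998, -0.0, -0.0]
contact_force: [0.3, 0.8, -1.9]
width: 0.0178
grasp_force: 8.0
[0.44484367 0.0711514  0.13082406] [ 0.3  0.8 -1.9]
-25: -58 115 | -42 114 | -26 114 | -10 115 | 6 115 | 22 114 | 38 - | 54 30 | 70 29 | 86 32 | 102 30 | 118 32 | 134 29 | 150 8 | 166 8 | 182 10 | 198 10 | 214 10 | 230 10 | 
15: -58 116 | -42 116 | -26 114 | -10 115 | 6 114 | 22 115 | 38 - | 54 34 | 70 34 | 86 33 | 102 33 | 118 34 | 134 33 | 150 9 | 166 10 | 182 9 | 198 9 | 214 10 | 230 10 |
```

The tray dropped flat (floor at 115, nominal 116). Now pushing it home.

```bash
python3 -m jog '[[0.0,0,-0.0015,0,0,0,0],[0.0,0,-0.003,0,0,0,0],[0.0,0,-0.0045,0,0,0,0],[0.0,0,-0.006,0,0,0,0],[0.0,0,-0.006,0,0,0,0]]' 12
python3 -m jog '[[0.0,0,-0.001,0,0,0,0],[0.0,0,-0.0015,0,0,0,0],[0.0,0,-0.0015,0,0,0,0]]' 12
python3 off.py | sed -n '1p;6p;8p'
```

```text
clock: 20.03
tcp_pos: [0.4458, 0.0644, 0.131]
tcp_rot: [-0.061, 0.998, -0.0, 0.0]
contact_force: [-0.2, -0.6, -3.0]
width: 0.0175
grasp_force: 12.0
clock: 20.28
tcp_pos: [0.4458, 0.0635, 0.131]
tcp_rot: [-0.061, 0.998, 0.0, -0.0]
contact_force: [-0.7, 2.1, -0.8]
width: 0.0173
grasp_force: 12.0
[0.44582638 0.06346689 0.13096575] [-0.7  2.1 -0.8]
-25: -58 - | -42 115 | -26 116 | -10 116 | 6 116 | 22 115 | 38 - | 54 30 | 70 31 | 86 29 | 102 30 | 118 31 | 134 28 | 150 8 | 166 9 | 182 8 | 198 10 | 214 9 | 230 11 | 
15: -58 - | -42 115 | -26 116 | -10 116 | 6 115 | 22 114 | 38 - | 54 34 | 70 35 | 86 33 | 102 34 | 118 33 | 134 33 | 150 9 | 166 9 | 182 9 | 198 9 | 214 9 | 230 9 |
```

One more mm to confirm bar contact, then release.

```bash
python3 -m jog '[[0.0,0,-0.0005,0,0,0,0],[0.0,0,-0.001,0,0,0,0],[0.0,0,-0.001,0,0,0,0]]' 12 | sed -n '2p;4p'
python3 -m jog '[[0.0,0,0,0,0,0,0],[0.03,0,0,0,0,0,0],[0.04,0,0,0,0,0,0],[0.04,0,0,0,0,0,0],[0.04,0,0,0,0,0,0]]' 12
python3 off.py | sed -n '1p;6p;8p'
```

```text
tcp_pos: [0.4457, 0.0633, 0.131]
contact_force: [-3.8, 7.5, -0.0]
clock: 21.0
tcp_pos: [0.4462, 0.0622, 0.131]
tcp_rot: [-0.061, 0.998, -0.0, 0.0]
contact_force: [-0.7, -0.9, 0.2]
width: 0.039
grasp_force: 0.0
[0.44620755 0.06221942 0.13104682] [-0.7 -0.9  0.2]
-25: -58 115 | -42 115 | -26 115 | -10 115 | 6 115 | 22 116 | 38 - | 54 29 | 70 29 | 86 31 | 102 30 | 118 30 | 134 28 | 150 11 | 166 11 | 182 8 | 198 9 | 214 8 | 230 11 | 
15: -58 - | -42 116 | -26 115 | -10 115 | 6 115 | 22 114 | 38 - | 54 34 | 70 33 | 86 34 | 102 33 | 118 32 | 134 34 | 150 9 | 166 8 | 182 10 | 198 10 | 214 9 | 230 10 |
```

Seated and released. Retracting upwards and verifying.

```bash
python3 -m jog '[[0.04,0,0,-0.01,0,0,0],[0.04,0,0,-0.035,0,0,0],[0.04,0,0,-0.07,0,0,0],[0.04,0,0,-0.1,0,0,0],[0.04,0,0,-0.13,0,0,0]]' 12
python3 -m jog '[[0.04,0,0.02,-0.03,0,0,0],[0.04,0,0.04,-0.05,0,0,0],[0.04,0,0.05,-0.06,0,0,0],[0.04,0,0.05,-0.06,0,0,0],[0.04,0,0.05,-0.06,0,0,0]]' 12|head -2
python3 off.py | sed -n '1p;6p;8p'
python3 - <<'E'
from h import *
p,d,k=grab('wrist'); W=cloud(d,k)
b=np.radians(6.95); ux=np.array([np.sin(b),-np.cos(b)]); uy=np.array([np.cos(b),np.sin(b)])
X=W.reshape(-1,3);X=X[np.isfinite(X[:,2])]; L=X[:,:2]-[.4704,-.1365]; T=np.c_[L@ux,L@uy,X[:,2]]*1000
for nm,x,z0,z1 in (('topbar',-81,213,240),('tail',-203,135,170)):
    m=(abs(T[:,0]-x)<20)&(abs(T[:,1])<80)&(T[:,2]>z0)&(T[:,2]<z1);Q=T[m];print(nm,len(Q),np.median(Q,0).round(1) if len(Q) else '',np.percentile(Q[:,2],98) if len(Q) else '')
p,d,k=grab('top'); W=cloud(d,k); p=p.astype(int)
red=(p[...,0]>150)&(p[...,1]<70)&(W[...,2]>.12); print('bottle',np.nanmedian(W[red],0),red.sum())
E
```

```text
clock: 21.47
tcp_pos: [0.4459, 0.062, 0.2634]
tcp_rot: [-0.061, 0.998, -0.0, 0.0]
contact_force: [0.7, 0.5, -0.3]
width: 0.0399
grasp_force: 0.0
clock: 21.88
tcp_pos: [0.4399, 0.1117, 0.3207]
[0.43987209 0.11173165 0.32065978] [-0.3  0.1 -0.6]
-25: -58 117 | -42 115 | -26 116 | -10 116 | 6 116 | 22 114 | 38 - | 54 32 | 70 30 | 86 30 | 102 28 | 118 31 | 134 30 | 150 10 | 166 9 | 182 9 | 198 10 | 214 9 | 230 10 | 
15: -58 - | -42 117 | -26 115 | -10 115 | 6 116 | 22 115 | 38 - | 54 34 | 70 34 | 86 34 | 102 32 | 118 32 | 134 32 | 150 9 | 166 9 | 182 9 | 198 10 | 214 9 | 230 9 | 
topbar 5131 [-83.4  -8.9 228.3] 230.9700205222809
tail 2171 [-201.7  -17.8  149.9] 152.21512871699474
bottle [ 0.2993152  -0.2857378   0.15861733] 24
```

```bash
python3 -c "
from bench import manip; print(manip.close_job())"
```

```text
the job is handed in; nothing more can be done
None
```

The job is handed in at about 22 s: all three offcuts lie flat on the box floor, the empty tray is released flat on the rest board against the steel bar, and the glue bottle has not moved; one early move was mistakenly entered in mm, but it only shifted the arm about 30 mm in free air.

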